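Add a slotted mass to a load-cell carrier

ROBOT

A 6-joint arm with a two-finger parallel gripper is mounted at the origin on the work surface. World frame = base frame: x ahead of the robot, y to its left, z up, the work surface at z = 0. Lengths are in mm, angles in rad, forces in N, time in s.
With the tool pointing down it reaches from about 275 to 1000 mm from the base axis. Payload 8.4 kg.
Tool frame: the origin (TCP) lies midway between the tips of the shut fingers; the grasp point (between the pads) lies 19 mm behind it; z points along the fingers, y is the direction in which the jaws open and shut (so a half turn about z gives the same grasp; the last joint's range is limited). The gripper opens to 85 mm and grips with 20 to 120 N. Pads are 22 mm wide; open, the fingers measure 114 mm over their backs; the gripper's body (76 mm by 85 mm) begins 54 mm behind the grasp point. The pads swing forward as they close: fully open they stand 13 mm farther back than shut.
Start: joints at [1.273, 0.353, 1.633, -0, 1.155, -0.002], TCP at [182.189, 597.859, 231.281] pointing down, gripper open.
Joint ranges: [-2.63, 2.63], [-0.92, 2.1], [0.06, 2.66], [-1.3, 4.44], [0, 2.69], [-3.02, 3.02]. Speed limits (rad/s): [2.22, 2.22, 2.79, 3.14, 3.14, 3.14].

INTERFACE

Orientations are given as [roll, pitch, yaw] about the fixed x, y, z axes, in that order (R = Rz(yaw) Ry(pitch) Rx(roll)).
In Python, from rig import * gives the robot as it stands.
- The arm moves only by the tool play_rows, never from a script. Its argument "moves" is a list of rows, each a list of 3 entries, a list of its own where there are three numbers: the shift along the tool's x, y, z in m, then the turn, a rotation vector about the tool's x, y, z in rad, then the opening in per cent of the stroke, from 0 (shut) to 100 (fully open). In form: [[[x, y, z], [rx, ry, rz], fingers], ...]. A call has 1 to 20 rows; each row shifts and turns the commanded pose from where the row before left it, along the tool's axes as they then stand; what a row does not reach is not made up. A row lasts 1/10 s, in which the tool goes at most 50 mm and 8.59 degrees, less where a joint would pass 70% of its speed; a pose out of reach is approached as far as the arm can. A call is refused whole if a number of a shift passes 0.05 or a number of a turn 0.15, either way. A call with a gripper value outside its range is refused whole. The fingers move at their own pace and stop on an object; "squeeze" is the grip in N (left out, the last holds). Time passes only in rows, so rows that do not move let the fingers close. It gives the time, the measured TCP pose, the force and the opening at its end, in the units of the state.
- sense(): the state, without advancing time (a new reading comes with each control period).
- grab_frame(name): name is "side" or "top"; returns a dict with "pixels" (384x512x3 uint8, red, green, blue), "intrinsics" (3x3 intrinsics, pixels), "distortion" ([k1, k2, p1, p2, k3] as OpenCV has them; the pictures are not rectified), "R" (3x3) and "t" (3): a world point X has camera coordinates R X + t. Camera axes: x right, y down, z forward; pixel columns grow to the right and rows downward; lengths in mm; the calibration is good to about 2 mm. A picture is of the moment at which its call begins. There is no depth.
- sign_off(): hands the job in, once; it reports no verdict.
The state is a dict: "clock": time; "qpos": joint angles; "qvel": joint speeds; "joint_efforts": joint torques, N m; "eef_pos": TCP position; "tcp_rot": TCP orientation; "contact_force": force on the tool from outside, world axes, zero at the start; "wrist_torque": the same for the moment, N m; "opening": opening from 0.0 (shut) to 1.0 (fully open).
Only numpy, scipy, OpenCV 4.12 (cv2) and the standard library are available. Lean on these libraries where they do the work, as an engineer would, in place of code of your own. Each camera call takes 0.05 s, during which the arm holds its last target. There are 200 camera calls.

TASK

Pick the brass slotted mass off its wooden block, slide it sideways onto the narrow neck of the carrier's stem, and lower it over the thicker shank so that it lies flat on the steel mass already there, its slot facing opposite to the slot of the steel one. The carrier stands on a load cell, so be gentle: never push the mass against it with more than 12 N in any direction. Let go and leave the case, the valve and the knobbed mass alone.

Things in the scene. Friction and masses are not known exactly. Their poses are not given: they have to be found in the camera images.
- mass_center (a point): Centre (half-way up) of the loose brass slotted mass, a disc 60 mm across, 12 mm thick, 0.2 to 0.3 kg, lying flat on the wooden block. x points from the centre out through its slot, z up. A central round hole, 15 mm across, is open to the slot. The rim has small flats at its y sides, 60 mm apart, where two fingers can grip it across the slot.
- mass_mouth (a point): Point in the slot mouth of the brass mass, 26 mm from its centre along x, half-way up; axes as mass_center. The slot is 9.5 mm wide from the hole out to 17 mm from the centre, then flares to about 23 mm wide at the rim.
- rest: Fixed wooden block 40 x 40 mm, 25 mm high, under the brass mass; origin at the centre of its underside.
- lower_top (a point): Centre of the top face of the steel slotted mass already on the carrier: 48 mm across, 16 mm thick, with a wide 27 mm bore; it does not turn. x points out through its slot, z up. The carrier's steel stem rises through the bore but is NOT centred: its axis stands about 6.5 mm off this point in an unknown horizontal direction that no reading gives; find it by touch or sight.
- carrier: Fixed weight carrier, origin under its 100 mm square base; steel mass's top 71 mm up. Stem above that top: shank 12 mm thick to 10 mm high; cone and flat shoulder to 14.5; neck 7 mm thick to 37; knob 22 mm thick to 48. The brass hole passes the shank but not the knob; the slot passes only the neck. The stem springs sideways, 3 N per mm at the neck; the stack springs down, 3 N per mm.
- case: Loose black instrument case 90 x 140 x 35 mm with a handle on its -x side, origin at the centre of its underside; leave alone.
- valve: Loose small valve with a red lever, 50 x 50 x 40 mm, origin at its underside; leave alone.
- knobmass: Loose steel mass with a knob, 38 mm in diameter, 48 mm high, origin at its underside; leave alone.
There are look-alikes about, which are no part of the job. There is more than one size of the carrier; the one meant has the size given above. Of the things shaped like the part that bears mass_center, the brass one is meant.

How it is judged:
By the outcome, as a careful person would: the job done as asked, in the order asked, and still so for the second after the job is handed in, with the robot touching nothing.
It also fails if it takes over 61 s, if anything falls off the work surface, if the arm or the gripper's body presses on something with over 40 N, if the wrist force passes 120 N, or if a joint passes its speed limit or range.

## Working session

There is one attempt and no reset: what is moved stays moved. The work goes in short steps, Python scripts to look and compute and a tool call to move; the robot and the scene stay as the last step left them, time stands still between calls to the robot, and variables do not carry over. Pictures are saved under pics/ and viewed, about 8 in all and at most 12, crops included, and the job is handed in when it is done.

Besides the shell and the picture viewer there is one more tool, called after "Emit:" as name(argument=value, ...), one argument or row to a line, values as JSON. play_rows: Moves the arm, as the interface text tells. Its arguments: {"type":"object","properties":{"moves":{"type":"array"},"squeeze":{"type":"number"}},"required":["moves"]}

```bash
ls; mkdir -p pics; cat > h.py <<'E'
from rig import *
import numpy as np, cv2
def snap(n,f=None):
    d=grab_frame(n); 
    if f: cv2.imwrite('pics/'+f,d['pixels'][:,:,::-1])
    return d
def ray(d,uv):
    p=cv2.undistortPoints(np.array([[uv]],float),np.array(d['intrinsics'],float),np.array(d['distortion'],float))[0,0]
    R=np.array(d['R']);t=np.array(d['t'])
    return -R.T@t, R.T@np.array([p[0],p[1],1])
def onz(d,uv,z):
    c,r=ray(d,uv); return c+r*(z-c[2])/r[2]
def proj(d,X):
    R=np.array(d['R'],float);t=np.array(d['t'],float)
    return cv2.projectPoints(np.array(X,float).reshape(-1,3),cv2.Rodrigues(R)[0],t,np.array(d['intrinsics'],float),np.array(d['distortion'],float))[0][:,0]
E
python3 - <<'E'
from h import *
import pickle
for n in('top','side'):
    d=snap(n,n+'0.png'); pickle.dump(d,open(n+'0.pkl','wb')); c=-np.array(d['R']).T@d['t']; print(n,c,np.array(d['R'])[2],d['intrinsics'],d['distortion'])
print(sense())
E
```

```text
pics
top [ 363.86495036  -21.64147554 1019.21985515] [ 0.19008878  0.02142429 -0.98153312] [[397.81788772   0.         259.21392572]
 [  0.         397.81788772 191.44711082]
 [  0.           0.           1.        ]] [-0.06648837  0.          0.          0.          0.        ]
side [414.58021375 966.63279567 882.39734007] [ 0.10008167 -0.76267425 -0.63899268] [[429.9016419    0.         254.63574143]
 [  0.         429.9016419  188.55125769]
 [  0.           0.           1.        ]] [-0.09384704  0.          0.          0.          0.        ]
{'clock': 0.1, 'qpos': array([ 1.27262352e+00,  3.53575367e-01,  1.63408784e+00,  3.63741072e-06,
        1.15521217e+00, -2.40272266e-03]), 'qvel': array([-0.00017744, -0.00179271, -0.00129969,  0.00029336,  0.00013895,
       -0.00054168]), 'joint_efforts': array([-3.93407900e-04, -6.06361055e+01, -3.42819536e+01, -1.59721861e-05,
        3.84407569e-03, -3.66844279e-05]), 'eef_pos': array([182.04174653, 597.43270458, 230.62694671]), 'tcp_rot': array([-3.14030994e+00, -6.40792134e-06,  2.84582110e+00]), 'contact_force': array([0.78010214, 0.19136832, 0.25311018]), 'wrist_torque': array([ 0.06910547, -0.0093455 ,  0.0122887 ]), 'opening': 0.9986689966663771}
```

View pics/top0.png

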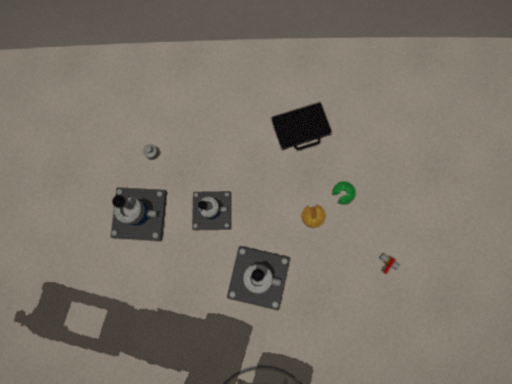

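View pics/side0.png

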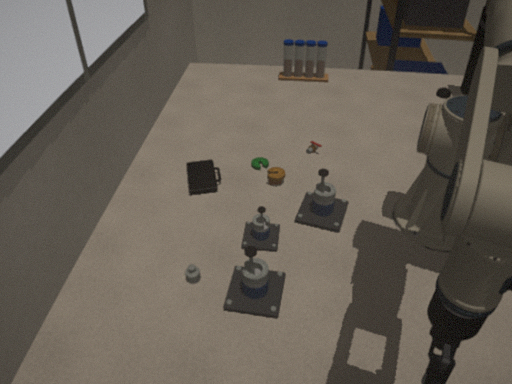

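The top view shows three carriers at about (138,214), (211,210) and (259,278). The brass mass is at (314,216), the green one at (344,192), and the case, valve and knobbed mass stand apart. Next I measure the base sizes and zoom in.

```bash
python3 - <<'E'
from h import *
import pickle
T=pickle.load(open('top0.pkl','rb'));S=pickle.load(open('side0.pkl','rb'))
im=T['pixels']; g=im.max(2)
for (cx,cy) in [(138,214),(211,210),(259,278)]:
    m=np.zeros(g.shape,np.uint8); w=36
    m[cy-w:cy+w,cx-w:cx+w]=(g[cy-w:cy+w,cx-w:cx+w]<85)*255
    m=cv2.morphologyEx(m,cv2.MORPH_CLOSE,np.ones((3,3)))
    cs=cv2.findContours(m,cv2.RETR_EXTERNAL,cv2.CHAIN_APPROX_NONE)[0]; c=max(cs,key=cv2.contourArea)
    b=cv2.boxPoints(cv2.minAreaRect(c)); P=np.array([onz(T,p,10)[:2] for p in b])
    print(b.round(1).tolist(),P.mean(0).round(1),np.linalg.norm(P-np.roll(P,1,0),axis=1).round(1),np.degrees(np.arctan2(*(P[1]-P[0])[::-1])))
for d,k in((T,'t'),(S,'s')):
    hsv=cv2.cvtColor(d['pixels'],cv2.COLOR_RGB2HSV)
    m=cv2.inRange(hsv,(8,120,80),(28,255,255)); 
    for c in cv2.findContours(m,0,1)[0]:
        if cv2.contourArea(c)>60: print(k,cv2.boundingRect(c),cv2.contourArea(c),cv2.fitEllipse(c))
def crop(d,c,w,h,f): return cv2.resize(d['pixels'][c[1]-h//2:c[1]+h//2,c[0]-w//2:c[0]+w//2,::-1],None,fx=f,fy=f,interpolation=cv2.INTER_CUBIC)
a=np.hstack([crop(T,(314,210),44,44,9),crop(T,(259,276),66,66,6)])
b=np.hstack([crop(S,(275,175),66,33,6),crop(S,(322,193),66,33,6)]) if 0 else np.hstack([crop(S,(275,172),66,50,6),crop(S,(322,195),66,50,6)])
w=min(a.shape[1],b.shape[1]);o=np.vstack([a[:,:w],b[:,:w]]);print(o.shape)
cv2.imwrite('pics/crop0.png',cv2.resize(o,None,fx=.85,fy=.85))
E
```

```text
[[109.80000305175781, 237.39999389648438], [112.80000305175781, 186.6999969482422], [166.5, 189.89999389648438], [163.5, 240.60000610351562]] [506.  315.5] [141.2 133.4 144.6 131.9] -0.031448100008838756
[[193.0, 191.0], [230.0, 191.0], [230.0, 229.0], [193.0, 229.0]] [512.9 123.7] [99.  96.5 98.5 94.8] -90.82901882217915
[[226.39999389648438, 297.70001220703125], [239.0, 244.5], [291.0, 256.79998779296875], [278.3999938964844, 310.0]] [342.5   3.9] [131.6 134.6 134.3 133.6] -13.50857296305171
t (302, 205, 23, 23) 368.0 ((313.2408447265625, 215.8907928466797), (20.942811965942383, 22.83951187133789), 77.30040740966797)
s (268, 167, 17, 12) 114.5 ((276.2578430175781, 172.7919921875), (10.566381454467773, 15.760903358459473), 91.22527313232422)
(696, 792, 3)
```

View pics/crop0.png

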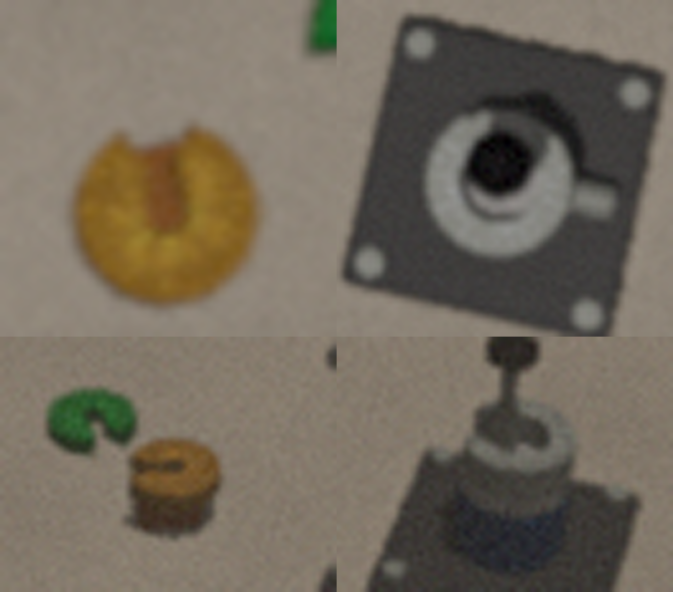

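The crops show the brass slot facing up in the image (about +x). The base sizes single out the middle carrier, with a base of about 97 mm against 133 mm for the other two. I zoom in on that carrier.

```bash
python3 - <<'E'
from h import *
import pickle
T=pickle.load(open('top0.pkl','rb'));S=pickle.load(open('side0.pkl','rb'))
fr=[ [grab_frame(n)['pixels'].astype(float) for _ in range(8)] for n in('top','side')]
for d,f in zip((T,S),fr): d['pixels']=np.mean(f,0).astype(np.uint8)
pickle.dump(T,open('top1.pkl','wb'));pickle.dump(S,open('side1.pkl','wb'))
def crop(d,c,w,h,f): return cv2.resize(d['pixels'][c[1]-h//2:c[1]+h//2,c[0]-w//2:c[0]+w//2,::-1],None,fx=f,fy=f,interpolation=cv2.INTER_CUBIC)
o=np.hstack([crop(T,(211,210),40,50,10),crop(S,(262,225),40,50,10)])
o=np.clip(o.astype(float)*1.5,0,255).astype(np.uint8)
cv2.imwrite('pics/crop1.png',o)
# brass: contour, centre via fit on z=37, slot direction via mass centroid vs circle
for z,d in((37,T),(37,S)):
    hsv=cv2.cvtColor(d['pixels'],cv2.COLOR_RGB2HSV)
    x0,y0,w,h=(295,198,36,36) if d is T else (262,160,30,30)
    if d is T: print(hsv[205:228:2,302:326:2].tolist()[3:6])
    # rays of brass pixels on plane
    m=cv2.inRange(hsv,(15,100,70),(28,255,255))
    mm=np.zeros_like(m); mm[y0:y0+h,x0:x0+w]=m[y0:y0+h,x0:x0+w]
    ys,xs=np.nonzero(mm); P=np.array([onz(d,(x,y),z)[:2] for x,y in zip(xs,ys)])
    hull=cv2.convexHull(P.astype(np.float32)); print(len(P),P.mean(0),cv2.minEnclosingCircle(hull))
# steel top at z=71: brightish low-sat pixels
for d,n in((T,'top'),(S,'side')):
    print(n,proj(d,[[513,124,71],[513,124,119],[513,124,0],[537,124,71],[513,148,71]]).round(1).tolist())
E
```

```text
[[[17, 89, 132], [19, 190, 126], [19, 189, 127], [20, 187, 134], [19, 186, 126], [14, 179, 118], [15, 182, 109], [19, 187, 128], [20, 184, 141], [20, 184, 140], [19, 190, 130], [17, 121, 131]], [[17, 135, 121], [19, 189, 127], [19, 183, 134], [20, 184, 140], [19, 182, 133], [15, 177, 118], [15, 179, 111], [19, 191, 120], [20, 184, 143], [20, 184, 140], [19, 186, 129], [18, 164, 129]], [[18, 156, 126], [19, 187, 135], [20, 185, 142], [21, 183, 146], [20, 182, 139], [14, 179, 120], [14, 176, 119], [19, 179, 114], [21, 182, 139], [19, 186, 133], [19, 187, 128], [19, 175, 127]]]
406 [ 489.93366979 -134.05689253] ((491.6226806640625, -134.15347290039062), 29.840564727783203)
175 [ 488.02913848 -128.31627641] ((487.429931640625, -128.50131225585938), 32.50082778930664)
top [[207.8, 206.2], [204.6, 203.0], [211.9, 210.4], [207.9, 196.4], [197.9, 206.3]]
side [[259.6, 218.6], [259.5, 205.5], [259.7, 236.7], [250.8, 218.0], [258.6, 224.8]]
```

View pics/crop1.png

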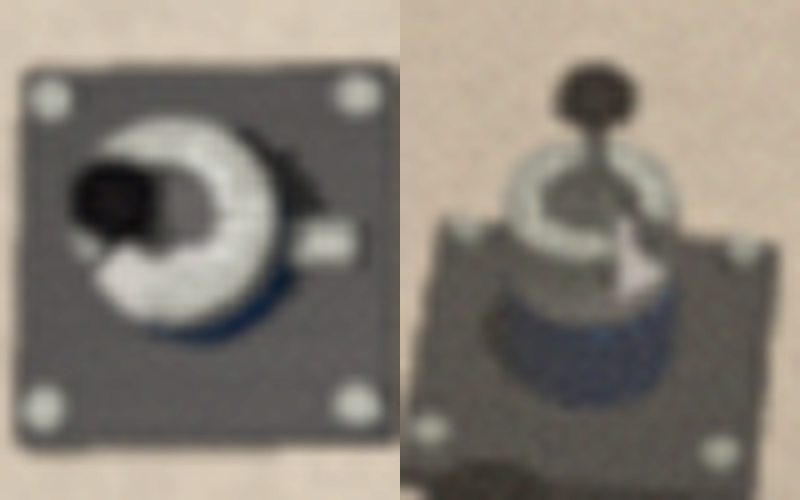

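The crop shows the knob at about (202,205) in the top view and the steel ring centred at about (208,206). The steel slot opens to +y and slightly −x, at roughly 115°. I move over to the brass mass now.

Emit:
play_rows(
  moves=[
    [[-0.0255, -0.0305, 0], [0, 0, 0], 100],
    [[-0.0255, -0.0305, 0], [0, 0, 0], 100],
    [[-0.0255, -0.0305, 0], [0, 0, 0], 100],
    [[-0.0255, -0.0305, 0], [0, 0, 0], 100],
    [[-0.0255, -0.0305, 0], [0, 0, 0], 100],
    [[-0.0255, -0.0305, 0], [0, 0, 0], 100],
    [[-0.0255, -0.0305, 0], [0, 0, 0], 100],
    [[-0.0255, -0.0305, 0], [0, 0, 0], 100],
    [[-0.0255, -0.0305, 0], [0, 0, 0], 100],
    [[-0.0255, -0.0305, 0], [0, 0, 0], 100],
    [[-0.0255, -0.0305, 0], [0, 0, 0], 100],
    [[-0.0255, -0.0305, 0], [0, 0, 0], 100],
    [[-0.0255, -0.0305, 0], [0, 0, 0], 100],
    [[-0.0255, -0.0305, 0], [0, 0, 0], 100],
    [[-0.0255, -0.0305, 0], [0, 0, 0], 100],
    [[-0.0255, -0.0305, 0], [0, 0, 0], 100],
    [[-0.0255, -0.0305, 0], [0, 0, 0], 100],
    [[-0.0255, -0.0305, 0], [0, 0, 0], 100],
    [[-0.0255, -0.0305, 0], [0, 0, 0], 100],
    [[-0.0255, -0.0305, 0], [0, 0, 0], 100],
  ],
)

```text
clock: 2.9
eef_pos: [492.7, -136.1, 231.5]
tcp_rot: [3.141, 0.001, 2.846]
contact_force: [-0.6, 0.8, 0.2]
opening: 1.001
```

```bash
python3 - <<'E'
from h import *
import pickle
from scipy.ndimage import map_coordinates
T=pickle.load(open('top1.pkl','rb'));S=pickle.load(open('side1.pkl','rb'))
# knob: dark blob triangulate
def dark(d,x0,y0,x1,y1,th):
    g=d['pixels'].max(2)[y0:y1,x0:x1]; m=(g<th).astype(np.uint8)
    n,l,st,c=cv2.connectedComponentsWithStats(m); i=1+np.argmax(st[1:,4]); print(st[i].tolist()); return c[i]+[x0,y0]
kt=dark(T,196,198,208,211,45); ks=dark(S,256,203,267,215,75)
a,u=ray(T,kt);b,v=ray(S,ks)
s=np.linalg.lstsq(np.c_[u,-v],b-a,rcond=None)[0]; p,q=a+s[0]*u,b+s[1]*v
print('knob',kt,ks,p.round(1),q.round(1), 'top@114',onz(T,kt,114).round(1),'side@114',onz(S,ks,114).round(1))
# base centre in top & side using four corner pads? steel top ring circle
def polar(d,c,z,rs,ths):
    X=np.array([[c[0]+r*np.cos(t),c[1]+r*np.sin(t),z] for t in ths for r in rs]); uv=proj(d,X)
    g=d['pixels'].mean(2); return map_coordinates(g,[uv[:,1],uv[:,0]],order=1).reshape(len(ths),len(rs)).round()
th=np.radians(np.arange(0,360,10))
for d,c in((T,onz(T,(207.9,206.4),71)),(S,onz(S,(260.6,219.6),71))):
    print(c.round(1)); A=polar(d,c,71,[14,17,20,23],th)
    for t,r in zip(range(0,360,10),A): print(t,r.astype(int).tolist(),end=' ')
    print()
# brass slot from top: hue<17 = wood seen through slot
hsv=cv2.cvtColor(T['pixels'],cv2.COLOR_RGB2HSV)
m=cv2.inRange(hsv,(8,130,60),(17,255,255)); ys,xs=np.nonzero(m[205:228,302:326])
P=np.array([onz(T,(x+302,y+205),37)[:2]-[491.6,-134.2] for x,y in zip(xs,ys)])
P=P[np.linalg.norm(P,axis=1)<26]; print(P.round().tolist())
P=P[np.abs(P[:,1])<8];cc,ev=np.linalg.eigh(np.cov(P.T)); print(P.mean(0),ev[:,1],np.degrees(np.arctan2(ev[1,1],ev[0,1])))
s=sense();print(s['clock'],s['eef_pos'],s['tcp_rot'],s['contact_force'])
E
```

```text
[2, 3, 9, 8, 64]
[2, 4, 7, 8, 38]
knob [202.125    204.515625] [261.         209.57894737] [510.6 131.  111.7] [508.1 131.1 111.3] top@114 [510.3 130.6 114. ] side@114 [507.8 134.  114. ]
[512.4 123.7  71. ]
0 [95, 119, 118, 109] 10 [85, 116, 119, 107] 20 [69, 112, 120, 108] 30 [45, 82, 107, 107] 40 [17, 39, 70, 94] 50 [13, 12, 27, 50] 60 [14, 14, 12, 19] 70 [16, 16, 12, 13] 80 [17, 16, 13, 18] 90 [15, 15, 18, 32] 100 [16, 24, 49, 70] 110 [37, 48, 77, 86] 120 [82, 90, 85, 71] 130 [116, 127, 122, 98] 140 [125, 134, 132, 109] 150 [127, 133, 131, 116] 160 [127, 129, 124, 113] 170 [128, 126, 118, 100] 180 [126, 124, 119, 102] 190 [124, 126, 122, 102] 200 [127, 123, 122, 100] 210 [129, 125, 119, 95] 220 [130, 125, 118, 98] 230 [137, 128, 119, 97] 240 [134, 131, 121, 95] 250 [130, 129, 118, 91] 260 [131, 131, 123, 99] 270 [125, 130, 125, 99] 280 [126, 129, 130, 101] 290 [129, 125, 118, 93] 300 [131, 123, 116, 92] 310 [128, 132, 118, 95] 320 [127, 130, 119, 96] 330 [121, 130, 123, 103] 340 [119, 134, 127, 108] 350 [107, 127, 123, 106] 
[509.7 127.6  71. ]
0 [90, 106, 103, 106] 10 [93, 107, 
[... 860 characters left out ...]
0, 0.0], [19.0, -2.0], [16.0, 5.0], [16.0, 3.0], [16.0, 1.0], [16.0, -2.0], [14.0, 6.0], [14.0, 3.0], [14.0, 1.0], [14.0, -2.0], [11.0, 6.0], [11.0, 3.0], [11.0, 1.0], [11.0, -2.0], [9.0, 3.0], [9.0, 1.0], [8.0, -2.0], [6.0, 6.0], [6.0, 3.0], [6.0, 1.0], [6.0, -2.0], [6.0, -4.0], [4.0, 6.0], [4.0, 3.0], [4.0, 1.0], [3.0, -2.0], [3.0, -4.0], [1.0, 6.0], [1.0, 4.0], [1.0, 1.0], [1.0, -1.0], [1.0, -4.0], [-1.0, 4.0], [-1.0, 1.0], [-2.0, -1.0], [-2.0, -4.0], [-4.0, 4.0], [-4.0, 1.0], [-4.0, -1.0]]
[8.42332124 1.10807941] [-0.99944356 -0.03335511] -178.0885382630479
2.9 [ 492.72049408 -136.07301616  231.48204931] [3.14147876e+00 5.47790897e-04 2.84550230e+00] [-0.62856729  0.82282127  0.18784846]
```

Both views agree that the stem lies about (−2, +6.5) from the ring centre. The steel slot direction is still unclear, because a pinkish patch shows in both views. I locate that patch next.

```bash
python3 - <<'E'
from h import *
import pickle
T=pickle.load(open('top1.pkl','rb'));S=pickle.load(open('side1.pkl','rb'))
out=[]
for d,(x0,y0,x1,y1),pts in((T,(194,192,222,222),None),(S,(248,204,274,240),None)):
    c=d['pixels'][y0:y1,x0:x1].astype(float)
    r=(c[:,:,0]-c[:,:,1])  # pinkness
    v=c.mean(2)
    print((r).astype(int)[12:28,:16] if d is T else r.astype(int)[10:30,6:24])
    f=18 if d is T else 16
    im=cv2.resize(np.clip((c-20)*1.9,0,255).astype(np.uint8),None,fx=14,fy=14,interpolation=cv2.INTER_CUBIC)
    im=np.ascontiguousarray(im[:,:,::-1]); out.append(im)
h=max(o.shape[0] for o in out); out=[cv2.copyMakeBorder(o,0,h-o.shape[0],0,6,cv2.BORDER_CONSTANT) for o in out]
cv2.imwrite('pics/crop2.png',np.hstack(out)); print(np.hstack(out).shape)
E
```

```text
[[ 1  1  0  2 -1  2  2  3  2  2  1  3  1  2  2  2]
 [ 1  1  2  2  1  3  2  3  2  3  2  1  0  2  3  2]
 [ 2  2  2  1  2  2  1  0  1  2  2  3  0  2  2  4]
 [ 2  3  3  2  0  1  2  2  2  2  2  0  0  1  1  3]
 [ 2  3  2  2  1  0  2  1 -1  2  1  1  0  0  1  2]
 [ 2  2  2  1  1  1 -1 -1  3  2  2  2  2  1  2  3]
 [ 2  3  1  2  2  0  1  2  2  4  2  2  2  2  2  4]
 [ 2  2  2  3  3  3  2  2  3  4  3  3  4  2  3  3]
 [ 2  2  3  2  2  3  3  4  4  4  3  3  3  2  1  1]
 [ 1  1  2  2  1  2  2  4  4  4  3  2  1  0  0 -1]
 [ 2  2  2  2  2  1  3  2  3  4  3  1  0  0  0  0]
 [ 1  1  3  1  2  2  1  2  2  3  3  1  1  1  0  0]
 [ 3  1  3  2  2  1  2  2  1  2  2  1  1  1  1  1]
 [ 2  2  1  1  2  1  2  1  1  2  1 -1 -3 -1 -1 -2]
 [ 2  2  2  2  2  2  2  1  2  1  1  0 -2 -3 -4 -6]
 [ 1  2  3  2  2  2  1  1  3  1  1  1  2  0  0 -2]]
[[11  9  8  6  5  3  1  5  3  3  6  8  9 11 10 11 10 11]
 [ 6  4  1  2  1  2  2  1  1  1  2  3  5  7 10 10 12 11]
 [ 2  2  2  3  1  1  1  1  2  1  3  0  3  3  7  9 10 10]
 [ 2  1  2  3  2  1  2  4  1  2  1  1  2  1  4  7 11 12]
 [ 2  1  3  2  2  4  3  2  2  2  2  2  3  1  3  8 10 10
[... 171 characters left out ...]
]
 [ 3  1  1  1  2  3  2  1  2  2  3  4  2  2  4  5 11 10]
 [ 2  3  2  0  1  1  1  2  1  4  4  4  0  2  3  5  6  7]
 [ 4  2  2  1  0  2  3  1  1  3  4  5  3  3  2  3  6  3]
 [ 3  3  2  1  3  1  2  1  1  2  5  5  4  2  3  4  3  5]
 [ 1  2  4  2  3  2  2  2  2  3  5  4  4  2  2  2  5  4]
 [ 3  2  4  3  0  1  1  3  3  4  5  6  5  4  4  1  4  4]
 [ 3  2  4  2  3  2  3  2  3  3  3  7  5  4  1  1  4  3]
 [ 2  2  4  5  2  4  3  2  4  4  4  4  4  3 -4 -2  2  4]
 [ 3  3  2  3  3  3  5  3  4  5  4  4  1  2 -1  2  3  6]
 [-1  2  2  2  4  3  2  4  4  4  3  0  1 -2 -2  0  3  5]
 [ 0  1 -1  2 -1  1 -1  0  0  0  0 -5 -2 -3 -1  2  2  3]
 [ 0 -1 -1 -2 -3 -1 -1 -6 -7 -4 -1 -4 -1  0 -3  1  4  4]]
(504, 768, 3)
```

View pics/crop2.png

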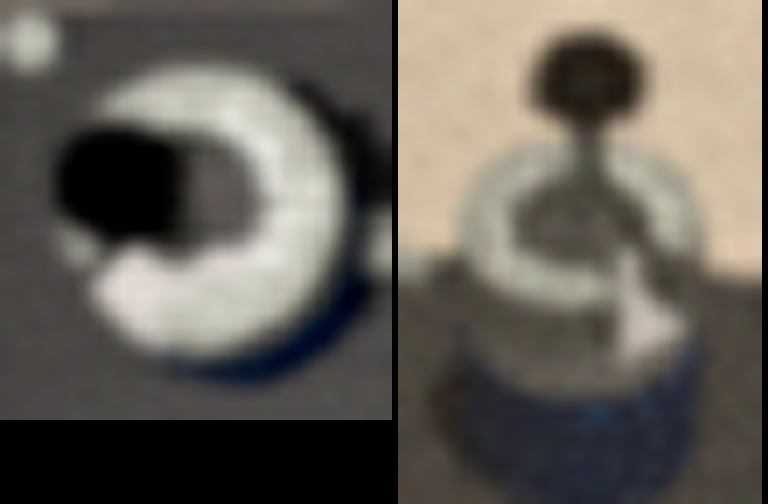

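The pink patch is the slot's lit floor. The steel slot spans about 112° to 164°, so its middle is at about 137°, and the brass slot has to face about −43°. Now I grasp the brass mass.

Emit:
play_rows(
  moves=[
    [[0, 0, 0], [0, 0, -0.128], 100],
    [[0, 0, 0], [0, 0, -0.128], 100],
    [[0, 0, 0], [0, 0, -0.128], 100],
    [[0.0022, 0.0038, 0.035], [0, 0, 0], 100],
    [[0, 0, 0.035], [0, 0, 0], 100],
    [[0, 0, 0.035], [0, 0, 0], 100],
    [[0, 0, 0.035], [0, 0, 0], 100],
    [[0, 0, 0.035], [0, 0, 0], 100],
    [[0, 0, 0.025], [0, 0, 0], 100],
    [[0, 0, 0.015], [0, 0, 0], 100],
    [[0, 0, 0.008], [0, 0, 0], 100],
    [[0, 0, 0], [0, 0, 0], 100],
    [[0, 0, 0], [0, 0, 0], 100],
  ],
  squeeze=40,
)

```text
clock: 4.2
eef_pos: [490.2, -130.9, 8.9]
tcp_rot: [-3.141, 0.001, -3.053]
contact_force: [-0.5, 0.3, 0.7]
opening: 0.997
```

Emit:
play_rows(
  moves=[
    [[0, 0, 0], [0, 0, 0], 60],
    [[0, 0, 0], [0, 0, 0], 60],
    [[0, 0, 0], [0, 0, 0], 60],
    [[0, 0, 0], [0, 0, 0], 60],
    [[0, 0, 0], [0, 0, 0], 60],
    [[0, 0, 0], [0, 0, 0], 60],
  ],
  squeeze=40,
)

```text
clock: 4.8
eef_pos: [490.5, -131.0, 9.5]
tcp_rot: [-3.141, 0.002, -3.053]
contact_force: [-1.7, -0.6, 7.4]
opening: 0.69
```

Emit:
play_rows(
  moves=[
    [[0, 0, -0.01], [0, 0, 0], 60],
    [[0, 0, -0.025], [0, 0, 0], 60],
    [[0, 0, -0.04], [0, 0, 0], 60],
    [[0, 0, -0.04], [0, 0, 0], 60],
    [[0, 0, -0.035], [0, 0, 0], 60],
    [[0, 0, 0], [0, 0, 0.1], 60],
    [[0, 0, 0], [0, 0, 0], 60],
  ],
  squeeze=50,
)

```text
clock: 5.5
eef_pos: [490.1, -130.8, 160.0]
tcp_rot: [-3.141, 0.003, 3.128]
contact_force: [-0.4, 0.6, -3.6]
opening: 0.688
```

Emit:
play_rows(
  moves=[
    [[-0.001, 0.033, 0], [0, 0, 0], 60],
    [[-0.001, 0.033, 0], [0, 0, 0], 60],
    [[-0.001, 0.033, 0], [0, 0, 0], 60],
    [[-0.001, 0.033, 0], [0, 0, 0], 60],
    [[-0.001, 0.033, 0], [0, 0, 0], 60],
    [[-0.001, 0.033, 0], [0, 0, 0], 60],
    [[-0.001, 0.033, 0], [0, 0, 0], 60],
    [[-0.001, 0.033, 0], [0, 0, 0], 60],
    [[-0.001, 0.033, 0], [0, 0, 0], 60],
    [[-0.001, 0.033, 0], [0, 0, 0], 60],
    [[0, 0, 0], [0, 0, 0.123], 60],
    [[0, 0, 0], [0, 0, 0.123], 60],
    [[0, 0, 0], [0, 0, 0.123], 60],
    [[0, 0, 0], [0, 0, 0.123], 60],
    [[0, 0, 0], [0, 0, 0.123], 60],
    [[0, 0, 0], [0, 0, 0.124], 60],
    [[0, 0, 0], [0, 0, 0], 60],
    [[0, 0, 0], [0, 0, 0], 60],
  ],
)

```text
clock: 7.3
eef_pos: [503.0, 198.9, 157.7]
tcp_rot: [-3.14, -0.001, 2.396]
contact_force: [-0.4, -1.4, -3.0]
opening: 0.686
```

```bash
python3 - <<'E'
from h import *
import pickle
s=sense();print(s['clock'],s['eef_pos'],s['tcp_rot'],s['contact_force'],s['opening'],s['qpos'].round(2))
o=[]
for n in('top','side'):
    fs=[grab_frame(n) for _ in range(3)]; d=fs[0]; d['pixels']=np.mean([f['pixels'] for f in fs],0).astype(np.uint8)
    pickle.dump(d,open(n+'2.pkl','wb'))
    u,v=proj(d,s['eef_pos'])[0].astype(int); print(n,u,v)
    x0,y0=max(0,min(512-160,u-60)),max(0,min(384-160,v-80))
    print(x0,y0); o.append(cv2.resize(np.clip(d['pixels'][y0:y0+160,x0:x0+160,::-1]*1.4,0,255).astype(np.uint8),(400,400),interpolation=cv2.INTER_CUBIC))
cv2.imwrite('pics/hold.png',np.hstack(o))
E
```

```text
7.3 [502.99448284 198.90173538 157.70868824] [-3.14028856e+00 -6.15578725e-04  2.39584339e+00] [-0.44149337 -1.43658461 -3.02679795] 0.6860023594789944 [ 0.37  0.31  1.88 -0.    0.95 -0.45]
top 168 205
108 125
side 260 214
200 134
```

View pics/hold.png

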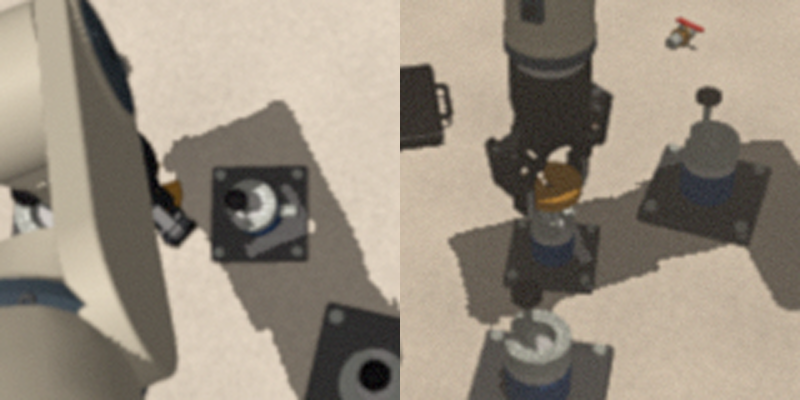

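The side view shows the brass mass held level at about (262,208). The arm hides most of it in the top view. I calibrate the side camera's bias on the held mass.

```bash
python3 - <<'E'
from h import *
import pickle
S=pickle.load(open('side2.pkl','rb'));S1=pickle.load(open('side1.pkl','rb'));T=pickle.load(open('top1.pkl','rb'))
hsv=cv2.cvtColor(S['pixels'],cv2.COLOR_RGB2HSV)
m=cv2.inRange(hsv,(10,110,40),(28,255,255)); mm=np.zeros_like(m); mm[192:222,248:276]=m[192:222,248:276]
ys,xs=np.nonzero(mm); print('mask',xs.min(),xs.max(),ys.min(),ys.max(),len(xs))
for y in range(192,222,2): 
    r=xs[ys==y]; print(y,(r.min(),r.max()) if len(r) else None,end=' ')
c=np.array([503,198.9,157.7+21.5]); a=np.linspace(0,2*np.pi,90)
D=np.vstack([[c+[30*np.cos(t),30*np.sin(t),z] for t in a] for z in(-6,6)]); uv=proj(S,D)
print('\npred',uv.min(0),uv.max(0))
# small shifts: mm -> px jacobian at that place
J=proj(S,[c,c+[10,0,0],c+[0,10,0],c+[0,0,10]]); print((J[1:]-J[0]).round(2).tolist())
# steel slot: ring-level profile, finer, side1, several centres
from scipy.ndimage import map_coordinates
g=S1['pixels'].mean(2)
for cc in((509.7,127.6),(510.5,126.6),(509,129)):
    for r in(18,20,22):
        t=np.radians(np.arange(90,185,5)); uv=proj(S1,np.c_[cc[0]+r*np.cos(t),cc[1]+r*np.sin(t),71+0*t])
        print(cc,r,map_coordinates(g,[uv[:,1],uv[:,0]],order=1).astype(int).tolist())
E
```

```text
mask 253 272 199 218 276
192 None 194 None 196 None 198 None 200 (np.int64(258), np.int64(268)) 202 (np.int64(258), np.int64(270)) 204 (np.int64(258), np.int64(271)) 206 (np.int64(254), np.int64(272)) 208 (np.int64(253), np.int64(271)) 210 (np.int64(254), np.int64(271)) 212 (np.int64(254), np.int64(271)) 214 (np.int64(254), np.int64(270)) 216 (np.int64(254), np.int64(267)) 218 (np.int64(261), np.int64(261)) 220 None 
pred [247.57598023 197.91766632] [272.37925008 218.21815944]
[[-4.09, -0.29], [-0.46, 2.78], [-0.02, -3.07]]
(509.7, 127.6) 18 [102, 102, 103, 98, 95, 95, 96, 101, 96, 84, 72, 64, 59, 62, 72, 83, 94, 100, 105]
(509.7, 127.6) 20 [96, 96, 94, 89, 89, 91, 100, 102, 90, 76, 63, 56, 59, 63, 71, 82, 92, 96, 98]
(509.7, 127.6) 22 [87, 85, 81, 79, 83, 92, 106, 102, 89, 67, 57, 55, 56, 63, 69, 80, 89, 94, 97]
(510.5, 126.6) 18 [103, 104, 106, 102, 95, 92, 91, 97, 101, 88, 76, 69, 64, 65, 74, 85, 95, 104, 109]
(510.5, 126.6) 20 [99, 99, 99, 96, 92, 93, 98, 103, 93, 80, 67, 59, 60, 65, 77, 88, 95, 100, 103]
(510.5, 126.6) 22 [93, 93, 91, 87, 86, 89, 101, 101, 89, 72, 58, 56, 59, 65, 73, 85, 93, 96, 99]
(509, 129) 18 [98, 97, 95, 91, 90, 91, 99, 104, 94, 83, 70, 60, 58, 60, 65, 76, 86, 94, 99]
(509, 129) 20 [91, 87, 84, 82, 85, 92, 104, 102, 93, 74, 60, 56, 55, 60, 65, 73, 84, 93, 95]
(509, 129) 22 [77, 73, 71, 71, 78, 93, 108, 106, 91, 70, 58, 53, 56, 59, 66, 74, 84, 91, 95]
```

The held disc's right and bottom edges match the prediction within about 0.5 px, so the side camera is good here and the top camera reads about 3 mm low in y. I take the stem at (508.4, 133.8). Next I move to the pre-slide position 65 mm away along the slide axis.

Emit:
play_rows(
  moves=[
    [[0.0085, -0.0221, 0], [0, 0, 0], 60],
    [[0.0085, -0.0221, 0], [0, 0, 0], 60],
    [[0, 0, 0.02], [0, 0, 0], 60],
    [[0, 0, 0.025], [0, 0, 0], 60],
    [[0, 0, 0.025], [0, 0, 0], 60],
    [[0, 0, 0.012], [0, 0, 0], 60],
    [[0, 0, 0], [0, 0, 0], 60],
    [[0, 0, 0], [0, 0, 0], 60],
  ],
)

```text
clock: 8.4
eef_pos: [461.4, 178.6, 76.8]
tcp_rot: [3.141, 0.0, 2.391]
contact_force: [-1.0, 0.2, -1.7]
opening: 0.687
```

```bash
python3 - <<'E'
from h import *
s=sense();print(s['eef_pos'],s['tcp_rot'],s['contact_force'])
p=s['eef_pos']; st=np.array([508.4,133.8]); y=s['tcp_rot'][2]
tx=np.array([np.cos(y),np.sin(y)]);ty=np.array([np.sin(y),-np.cos(y)])
print('stem rel tool',(st-p[:2])@tx,(st-p[:2])@ty)
d=grab_frame('side');u,v=proj(d,[[500,150,100]])[0].astype(int)
fs=[d]+[grab_frame('side') for _ in range(3)]; im=np.mean([f['pixels'] for f in fs],0)
c=np.array([p[0],p[1],p[2]+21.5]);a=-42.7*np.pi/180; print('origin',u-40,v-40,proj(d,[c,[508.4,133.8,108],[508.4,133.8,98],[*(c[:2]+26*np.array([np.cos(a),np.sin(a)])),c[2]]]).round(1).tolist())
cv2.imwrite('pics/pre.png',cv2.resize(np.clip(im[v-40:v+40,u-40:u+40,::-1]*1.6,0,255).astype(np.uint8),(600,600),interpolation=cv2.INTER_CUBIC))
E
```

```text
[461.40651009 178.56131907  76.75402425] [3.14136436e+00 1.21147740e-04 2.39102118e+00] [-1.03370056  0.24977239 -1.66345396]
stem rel tool -64.89606366712081 -0.6816881477476454
origin 223 177 [[277.0, 227.0], [260.8, 211.2], [260.8, 213.9], [270.3, 221.7]]
```

View pics/pre.png

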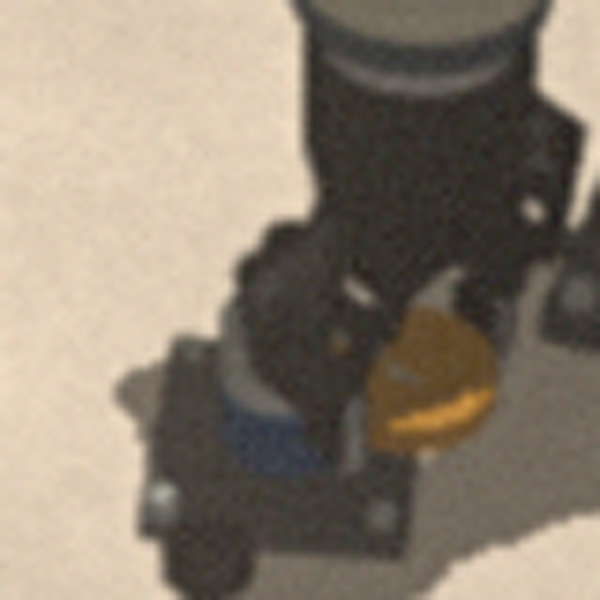

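Emit:
play_rows(
  moves=[
    [[-0.01, -0.0007, 0], [0, 0, 0], 60],
    [[-0.01, 0, 0], [0, 0, 0], 60],
    [[-0.008, 0, 0], [0, 0, 0], 60],
    [[-0.005, 0, 0], [0, 0, 0], 60],
    [[-0.005, 0, 0], [0, 0, 0], 60],
    [[0, 0, 0], [0, 0, 0], 60],
    [[0, 0, 0], [0, 0, 0], 60],
  ],
)

```text
clock: 9.3
eef_pos: [488.2, 151.9, 76.2]
tcp_rot: [-3.141, -0.0, 2.39]
contact_force: [0.2, -0.1, -2.8]
opening: 0.684
```

Emit:
play_rows(
  moves=[
    [[-0.002, 0, 0], [0, 0, 0], 60],
    [[-0.002, 0, 0], [0, 0, 0], 60],
    [[-0.001, 0, 0], [0, 0, 0], 60],
    [[0, 0, 0], [0, 0, 0], 60],
    [[0, 0, 0], [0, 0, 0], 60],
  ],
)

```text
clock: 9.8
eef_pos: [491.9, 148.6, 76.3]
tcp_rot: [-3.142, -0.0, 2.391]
contact_force: [-0.1, -0.3, -2.1]
opening: 0.684
```

Emit:
play_rows(
  moves=[
    [[-0.002, 0, 0], [0, 0, 0], 60],
    [[-0.001, 0, 0], [0, 0, 0], 60],
    [[0, 0, 0], [0, 0, 0], 60],
    [[0, 0, 0], [0, 0, 0], 60],
  ],
)

```text
clock: 10.2
eef_pos: [494.2, 146.5, 76.3]
tcp_rot: [-3.142, -0.0, 2.391]
contact_force: [0.7, 0.2, -2.0]
opening: 0.684
```

Emit:
play_rows(
  moves=[
    [[-0.0015, 0, 0], [0, 0, 0], 60],
    [[-0.0015, 0, 0], [0, 0, 0], 60],
    [[0, 0, 0], [0, 0, 0], 60],
    [[0, 0, 0], [0, 0, 0], 60],
  ],
)

```text
clock: 10.6
eef_pos: [496.4, 144.4, 76.3]
tcp_rot: [3.142, 0.0, 2.391]
contact_force: [-0.1, -0.2, -2.8]
opening: 0.687
```

Emit:
play_rows(
  moves=[
    [[-0.0015, 0, 0], [0, 0, 0], 60],
    [[-0.0015, 0, 0], [0, 0, 0], 60],
    [[0, 0, 0], [0, 0, 0], 60],
    [[0, 0, 0], [0, 0, 0], 60],
  ],
)

```text
clock: 11.0
eef_pos: [498.6, 142.4, 76.3]
tcp_rot: [-3.142, -0.0, 2.391]
contact_force: [0.2, 0.2, -1.3]
opening: 0.688
```

Emit:
play_rows(
  moves=[
    [[-0.0015, 0, 0], [0, 0, 0], 60],
    [[-0.0015, 0, 0], [0, 0, 0], 60],
    [[0, 0, 0], [0, 0, 0], 60],
    [[0, 0, 0], [0, 0, 0], 60],
  ],
)

```text
clock: 11.4
eef_pos: [500.8, 140.3, 76.3]
tcp_rot: [-3.142, -0.0, 2.391]
contact_force: [-0.6, -1.1, -1.9]
opening: 0.69
```

Emit:
play_rows(
  moves=[
    [[-0.0015, 0, 0], [0, 0, 0], 60],
    [[-0.0015, 0, 0], [0, 0, 0], 60],
    [[-0.0015, 0, 0], [0, 0, 0], 60],
    [[0, 0, 0], [0, 0, 0], 60],
    [[0, 0, 0], [0, 0, 0], 60],
  ],
)

```text
clock: 11.9
eef_pos: [504.0, 137.2, 76.3]
tcp_rot: [-3.142, -0.0, 2.391]
contact_force: [0.2, -0.6, -2.4]
opening: 0.689
```

Emit:
play_rows(
  moves=[
    [[-0.0015, 0, 0], [0, 0, 0], 60],
    [[-0.0015, 0, 0], [0, 0, 0], 60],
    [[-0.0015, 0, 0], [0, 0, 0], 60],
    [[0, 0, 0], [0, 0, 0], 60],
    [[0, 0, 0], [0, 0, 0], 60],
  ],
)

```text
clock: 12.4
eef_pos: [507.3, 134.2, 76.2]
tcp_rot: [-3.142, -0.0, 2.391]
contact_force: [0.0, -0.0, -2.2]
opening: 0.683
```

Emit:
play_rows(
  moves=[
    [[-0.001, 0, 0], [0, 0, 0], 60],
    [[-0.001, 0, 0], [0, 0, 0], 60],
    [[0, 0, 0], [0, 0, 0], 60],
    [[0, 0, 0], [0, 0, 0], 60],
  ],
)

```text
clock: 12.8
eef_pos: [508.8, 132.9, 76.3]
tcp_rot: [3.142, -0.0, 2.391]
contact_force: [-0.1, 0.2, -2.7]
opening: 0.69
```

Emit:
play_rows(
  moves=[
    [[-0.001, 0, 0], [0, 0, 0], 60],
    [[-0.001, 0, 0], [0, 0, 0], 60],
    [[0, 0, 0], [0, 0, 0], 60],
    [[0, 0, 0], [0, 0, 0], 60],
  ],
)

```text
clock: 13.2
eef_pos: [510.2, 131.5, 76.3]
tcp_rot: [-3.142, -0.0, 2.391]
contact_force: [-1.2, -1.3, -2.6]
opening: 0.686
```

Emit:
play_rows(
  moves=[
    [[-0.001, 0, 0], [0, 0, 0], 60],
    [[0, 0, 0], [0, 0, 0], 60],
    [[0, 0, 0], [0, 0, 0], 60],
  ],
)

```text
clock: 13.5
eef_pos: [511.0, 130.8, 76.3]
tcp_rot: [3.142, 0.0, 2.391]
contact_force: [-0.7, 0.3, -2.6]
opening: 0.688
```

Emit:
play_rows(
  moves=[
    [[-0.001, 0, 0], [0, 0, 0], 60],
    [[0, 0, 0], [0, 0, 0], 60],
    [[0, 0, 0], [0, 0, 0], 60],
  ],
)

```text
clock: 13.8
eef_pos: [511.7, 130.1, 76.3]
tcp_rot: [3.142, 0.0, 2.391]
contact_force: [0.8, -0.2, -2.9]
opening: 0.686
```

Emit:
play_rows(
  moves=[
    [[-0.001, 0, 0], [0, 0, 0], 60],
    [[0, 0, 0], [0, 0, 0], 60],
    [[0, 0, 0], [0, 0, 0], 60],
  ],
)

```text
clock: 14.1
eef_pos: [512.3, 129.5, 76.2]
tcp_rot: [-3.141, -0.0, 2.391]
contact_force: [-0.5, 0.4, -2.6]
opening: 0.687
```

Emit:
play_rows(
  moves=[
    [[-0.001, 0, 0], [0, 0, 0], 60],
    [[0, 0, 0], [0, 0, 0], 60],
    [[0, 0, 0], [0, 0, 0], 60],
  ],
)

```text
clock: 14.4
eef_pos: [513.0, 128.8, 76.2]
tcp_rot: [-3.141, -0.0, 2.391]
contact_force: [-2.1, 0.7, -3.0]
opening: 0.687
```

Emit:
play_rows(
  moves=[
    [[-0.001, 0, 0], [0, 0, 0], 60],
    [[0, 0, 0], [0, 0, 0], 60],
    [[0, 0, 0], [0, 0, 0], 60],
  ],
)

```text
clock: 14.7
eef_pos: [513.7, 128.1, 76.2]
tcp_rot: [-3.141, -0.0, 2.391]
contact_force: [-3.8, 1.6, -2.0]
opening: 0.69
```

```bash
python3 - <<'E'
from h import *
F=[]
for i in range(8):
    d=grab_frame('side'); F.append(sense()['contact_force'])
F=np.array(F);y=sense()['tcp_rot'][2];tx=np.array([np.cos(y),np.sin(y)]);ty=np.array([np.sin(y),-np.cos(y)])
print(F.mean(0),F.std(0),F[:,:2].mean(0)@tx,F[:,:2].mean(0)@ty,sense()['eef_pos'])
E
```

```text
[-2.71399242  2.23382223 -1.90767157] [0.31586232 0.39204537 0.183794  ] 3.508284551845923 -0.21830280905838714 [513.82063746 128.10183963  76.25346726]
```

Contact registers 3.5 N straight along the slide axis with almost none sideways. I back off 5.2 mm to centre the hole on the stem, then lower in steps.

Emit:
play_rows(
  moves=[
    [[0.0026, 0, 0], [0, 0, 0], 60],
    [[0.0026, 0, 0], [0, 0, 0], 60],
    [[0, 0, 0], [0, 0, 0], 60],
    [[0, 0, 0.002], [0, 0, 0], 60],
    [[0, 0, 0.002], [0, 0, 0], 60],
    [[0, 0, 0.001], [0, 0, 0], 60],
    [[0, 0, 0], [0, 0, 0], 60],
    [[0, 0, 0], [0, 0, 0], 60],
  ],
)

```text
clock: 15.9
eef_pos: [510.1, 131.6, 71.2]
tcp_rot: [-3.142, -0.0, 2.391]
contact_force: [0.1, 0.9, -2.0]
opening: 0.684
```

Emit:
play_rows(
  moves=[
    [[0, 0, 0.001], [0, 0, 0], 60],
    [[0, 0, 0.001], [0, 0, 0], 60],
    [[0, 0, 0], [0, 0, 0], 60],
    [[0, 0, 0], [0, 0, 0], 60],
  ],
)

```text
clock: 16.3
eef_pos: [510.1, 131.6, 69.2]
tcp_rot: [-3.141, -0.0, 2.391]
contact_force: [-0.5, 0.5, -2.9]
opening: 0.694
```

Emit:
play_rows(
  moves=[
    [[0, 0, 0.001], [0, 0, 0], 60],
    [[0, 0, 0.001], [0, 0, 0], 60],
    [[0, 0, 0], [0, 0, 0], 60],
    [[0, 0, 0], [0, 0, 0], 60],
  ],
)

```text
clock: 16.7
eef_pos: [510.1, 131.6, 67.2]
tcp_rot: [-3.141, -0.0, 2.391]
contact_force: [0.3, -0.1, -2.2]
opening: 0.681
```

Emit:
play_rows(
  moves=[
    [[0, 0, 0.001], [0, 0, 0], 60],
    [[0, 0, 0.001], [0, 0, 0], 60],
    [[0, 0, 0], [0, 0, 0], 60],
    [[0, 0, 0], [0, 0, 0], 60],
  ],
)

```text
clock: 17.1
eef_pos: [510.1, 131.7, 65.2]
tcp_rot: [-3.142, -0.0, 2.391]
contact_force: [-0.2, 0.2, -3.1]
opening: 0.685
```

Emit:
play_rows(
  moves=[
    [[0, 0, 0.001], [0, 0, 0], 60],
    [[0, 0, 0.001], [0, 0, 0], 60],
    [[0, 0, 0], [0, 0, 0], 60],
    [[0, 0, 0], [0, 0, 0], 60],
  ],
)

```text
clock: 17.5
eef_pos: [510.1, 131.6, 63.2]
tcp_rot: [-3.141, -0.0, 2.391]
contact_force: [-0.2, -1.4, -3.4]
opening: 0.689
```

Emit:
play_rows(
  moves=[
    [[0, 0, 0.001], [0, 0, 0], 60],
    [[0, 0, 0.001], [0, 0, 0], 60],
    [[0, 0, 0], [0, 0, 0], 60],
    [[0, 0, 0], [0, 0, 0], 60],
  ],
)

```text
clock: 17.9
eef_pos: [510.1, 131.7, 61.2]
tcp_rot: [-3.142, -0.0, 2.391]
contact_force: [0.2, -0.5, -2.2]
opening: 0.687
```

Emit:
play_rows(
  moves=[
    [[0, 0, 0.001], [0, 0, 0], 60],
    [[0, 0, 0.001], [0, 0, 0], 60],
    [[0, 0, 0], [0, 0, 0], 60],
    [[0, 0, 0], [0, 0, 0], 60],
  ],
)

```text
clock: 18.3
eef_pos: [510.1, 131.6, 59.2]
tcp_rot: [-3.141, -0.0, 2.391]
contact_force: [-0.5, -0.6, -3.4]
opening: 0.685
```

Emit:
play_rows(
  moves=[
    [[0, 0, 0.001], [0, 0, 0], 60],
    [[0, 0, 0.001], [0, 0, 0], 60],
    [[0, 0, 0], [0, 0, 0], 60],
    [[0, 0, 0], [0, 0, 0], 60],
  ],
)

```text
clock: 18.7
eef_pos: [510.1, 131.7, 57.2]
tcp_rot: [-3.142, -0.0, 2.391]
contact_force: [-0.7, -0.0, -3.7]
opening: 0.691
```

Emit:
play_rows(
  moves=[
    [[0, 0, 0.001], [0, 0, 0], 60],
    [[0, 0, 0], [0, 0, 0], 60],
    [[0, 0, 0], [0, 0, 0], 60],
  ],
)

```text
clock: 19.0
eef_pos: [510.1, 131.7, 56.3]
tcp_rot: [-3.142, -0.0, 2.391]
contact_force: [0.9, -0.6, -2.7]
opening: 0.686
```

Emit:
play_rows(
  moves=[
    [[0, 0, 0.001], [0, 0, 0], 60],
    [[0, 0, 0], [0, 0, 0], 60],
    [[0, 0, 0], [0, 0, 0], 60],
  ],
)

```text
clock: 19.3
eef_pos: [510.1, 131.7, 55.3]
tcp_rot: [3.142, 0.0, 2.391]
contact_force: [-0.8, -0.1, -2.4]
opening: 0.684
```

Emit:
play_rows(
  moves=[
    [[0, 0, 0.001], [0, 0, 0], 60],
    [[0, 0, 0], [0, 0, 0], 60],
    [[0, 0, 0], [0, 0, 0], 60],
  ],
)

```text
clock: 19.6
eef_pos: [510.2, 131.7, 54.4]
tcp_rot: [3.141, 0.0, 2.391]
contact_force: [-0.3, 0.0, 1.9]
opening: 0.686
```

Emit:
play_rows(
  moves=[
    [[0, 0, 0.001], [0, 0, 0], 60],
    [[0, 0, 0], [0, 0, 0], 60],
    [[0, 0, 0], [0, 0, 0], 60],
  ],
)

```text
clock: 19.9
eef_pos: [510.2, 131.7, 53.4]
tcp_rot: [3.141, 0.0, 2.391]
contact_force: [-1.0, -0.6, 4.0]
opening: 0.687
```

Contact was felt at a TCP height of about 55 mm, as expected for a mass seated on the steel one. I ease off 1.2 mm and let go.

Emit:
play_rows(
  moves=[
    [[0, 0, -0.0012], [0, 0, 0], 60],
    [[0, 0, 0], [0, 0, 0], 60],
    [[0, 0, 0], [0, 0, 0], 72],
    [[0, 0, 0], [0, 0, 0], 75],
    [[0, 0, 0], [0, 0, 0], 80],
    [[0, 0, 0], [0, 0, 0], 90],
    [[0, 0, 0], [0, 0, 0], 90],
    [[0, 0, 0], [0, 0, 0], 90],
  ],
  squeeze=20,
)

```text
clock: 20.7
eef_pos: [510.1, 131.7, 54.5]
tcp_rot: [3.142, 0.0, 2.391]
contact_force: [-0.0, 1.3, 0.2]
opening: 0.901
```

Emit:
play_rows(
  moves=[
    [[0, 0, -0.005], [0, 0, 0], 90],
    [[0, 0, -0.01], [0, 0, 0], 90],
    [[0, 0, -0.02], [0, 0, 0], 90],
    [[0, 0, -0.04], [0, 0, 0], 90],
    [[0, 0, -0.04], [0, 0, 0], 90],
    [[0, 0, -0.04], [0, 0, 0], 90],
    [[0.02, 0.04, 0], [0, 0, 0], 90],
    [[0.02, 0.04, 0], [0, 0, 0], 90],
    [[0.02, 0.04, 0], [0, 0, 0], 90],
    [[0.02, 0.04, 0], [0, 0, 0], 90],
    [[0.02, 0.04, 0], [0, 0, 0], 90],
    [[0.02, 0.04, 0], [0, 0, 0], 90],
    [[0, 0, 0], [0, 0, 0], 90],
  ],
)

```text
clock: 22.0
eef_pos: [586.8, 394.1, 210.1]
tcp_rot: [3.138, -0.0, 2.394]
contact_force: [0.2, 0.0, -1.0]
opening: 0.899
```

```bash
python3 - <<'E'
from h import *
import pickle
o=[]
for n,(cx,cy) in(('top',(208,206)),('side',(261,222))):
    fs=[grab_frame(n) for _ in range(6)]; d=fs[0]; d['pixels']=np.mean([f['pixels'] for f in fs],0).astype(np.uint8)
    pickle.dump(d,open(n+'3.pkl','wb'))
    o.append(cv2.resize(np.clip(d['pixels'][cy-25:cy+25,cx-20:cx+20,::-1]*1.6,0,255).astype(np.uint8),(400,500),interpolation=cv2.INTER_CUBIC))
cv2.imwrite('pics/end.png',np.hstack(o))
s=sense();print(s['clock'],s['eef_pos'],s['contact_force'],s['opening'])
E
```

```text
22.6 [586.17744602 388.55791291 209.6979853 ] [ 0.4988042  -0.14939443  0.47761737] 0.8976286597279012
```

View pics/end.png

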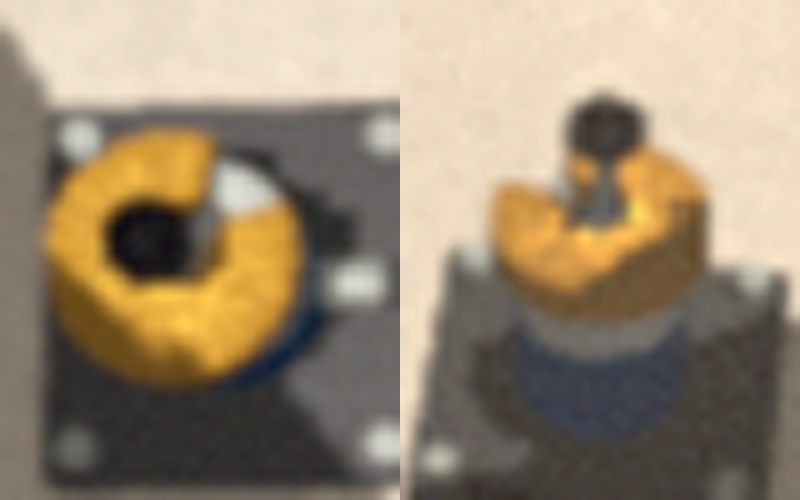

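The end view shows the brass disc flat around the stem with its mouth at about −46°, steel visible beneath the mouth, and the gripper well clear. I hand in the job.

```bash
python3 -c "
from rig import *
print(sign_off()); print(sense()['clock'])"
```

```text
the job is handed in; nothing more can be done
None
the job is handed in; nothing more can be done
```

The brass mass is now on the target carrier (the one with the 100 mm base). It sits over the shank, lying on the steel mass, and the job was handed in at about 23 s of the 61 s allowed.

- **Slide:** I moved the slot sideways onto the neck and found the stem by touch, with about 3.5 N (peak reading about 4 N) against the back of the hole. I then backed off 5.2 mm to centre the hole.
- **Lowering:** I felt contact at a bottom height of about 71 mm, as expected, with a push of at most about 7 N. I eased off 1.2 mm before opening the fingers.
- **Last checks:** The final pictures show the disc seated and looking flat, with the gripper clear. I did not measure its flatness in the pictures.
- **Slot direction:** The brass slot faces about −43° to −46°. The steel slot was partly hidden by the knob and its shadow, so I read it as about 137°, give or take 5°. On that reading the two slots are opposite to within a few degrees. My first reading of about 115° turned out wrong and I dropped it.
- **Camera disagreement:** The two cameras differed by about 3 to 4 mm. The side camera matched the held mass, and touch settled the final stem position.
- **Case, valve and knobbed mass:** I kept the arm away from them and did not re-check them in the final pictures.

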